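# Open the push-and-turn tablet bottle

### The job

Open the square bottle of sanitiser tablets that stands in the steel rack: press its push-and-turn safety cap down, twist it anticlockwise while it is down until it comes free, and lift it off. Finish while still holding the cap in the gripper, level and straight above the bottle's mouth, 5 to 10 cm clear of it. The bottle stays seated in its rack, and the things around it are left where they are.

Things in the scene. Friction and masses are not known exactly. Their poses are not given: they have to be found in the camera images.
- cap_center (a point): Centre (on the axis, half-way up) of the safety cap on the square bottle: round, grey, ribbed plastic, 56 mm across and 24 mm tall, flat top with two curved raised arrows, about 50 g. z is up along its axis; skirt edge 12 mm below, top 12 mm above. Grip it across its diameter from above, in any direction. Closed, this point is level with the bottle's rim and 1.5 mm loose sideways.
- cap_liner (a joint): Sprung sealing disc inside the cap: 0 closed, grows (m) as the cap is pressed down, 0.006 at the stop; -0.003 once the cap is off. The spring starts to yield at about 6 N and the cap is fully down at about 12 N. Closed, teeth 3 mm deep keep it from turning: it passes them freely once 4 to 6 mm down.
- cap_lug (a point): One of three small lugs inside the cap's skirt (120 degrees apart), each caught in a pocket under a lug of the neck. Pressed down, the cap turns anticlockwise seen from above: its lugs come clear after about 40 degrees, a stop ends the turn at about 84; anywhere between (aim for 60) it lifts straight off. It does not turn clockwise from closed.
- bottle_mouth (a point): Centre of the rim of the bottle's mouth (inside the cap while closed), z up. White square plastic bottle, 76 x 76 mm, about 0.5 kg; flat sides up to 105 mm, then a sloping shoulder to a round neck that begins 23 mm below the rim. The rim is 151 mm above the bottle's foot, which stands on the rack's 3 mm floor with about 1.5 mm of play on each side.
- rack: Rack of bare sheet steel screwed to the worktop: two square wells side by side along its y, each 79 mm wide inside, centres 41 mm either side of its origin; outside 85 x 167 mm plus a screwed tab at each end, walls 48 mm tall. Origin at the centre of its underside. The square bottle stands in either of the wells.
- tub: Bystander: a lower, round, straight-sided white tub with a flat full-width lid, 75 mm across and 87 mm tall, in the other well of the rack. Origin at the centre of its underside.
- tape: Bystander: a silver tape roll lying flat, 96 mm in diameter and 50 mm tall, with a smaller yellow roll on top (64 mm in all). Origin at the centre of its underside.
- jug: Bystander: clear plastic measuring beaker, 104 mm across and 150 mm tall. Origin at the centre of its underside.
- printer: Bystander: black receipt printer, 150 x 140 mm and 128 mm tall. Origin at the centre of its underside.
There are look-alikes about, which are no part of the job. What is meant by the part that bears cap_center is not blue, green or red, and is the smaller of those in its own colour.

How it is judged:
By the outcome, as a careful person would: the job done as asked, in the order asked, and still so for the second after the job is handed in, while the arm keeps its last pose, push and grip.
It also fails if it takes over 32 s, if anything falls off the work surface, if the arm or the gripper's body presses on something with over 40 N, if the wrist force passes 120 N, or if a joint passes its speed limit or range.

### The arm

A 7-joint arm with a two-finger parallel gripper is mounted at the origin on the work surface. World frame = base frame: x ahead of the robot, y to its left, z up, the work surface at z = 0. Lengths are in mm, angles in rad, forces in N, time in s.
With the tool pointing down it reaches from about 400 to 850 mm from the base axis. Payload 10.4 kg.
Tool frame: the origin (TCP) lies midway between the tips of the shut fingers; the grasp point (between the pads) lies 19 mm behind it; z points along the fingers, y is the direction in which the jaws open and shut (so a half turn about z gives the same grasp; the last joint's range is limited). The gripper opens to 85 mm and grips with 20 to 120 N. Pads are 22 mm wide; open, the fingers measure 114 mm over their backs; the gripper's body (76 mm by 85 mm) begins 54 mm behind the grasp point. The pads swing forward as they close: fully open they stand 13 mm farther back than shut.
Start: joints at [1.113, 0.332, -0.065, 1.46, 0.022, 1.35, -0.088], TCP at [263.291, -566.859, 231.338] pointing down, gripper open.
Joint ranges: [-2.6, 2.6], [-0.5, 2.12], [-1.47, 1.34], [0.16, 2.42], [-1.27, 4.41], [0.06, 2.06], [-2.6, 2.6]. Speed limits (rad/s): [2.22, 2.22, 2.79, 2.79, 3.14, 3.14, 3.14].

### API

Orientations are given as a unit quaternion [w, x, y, z].
In Python, from workcell import robot gives the robot as it stands.
- The arm moves only by the shell command python3 -m pendant 'ROWS' [FORCE]. ROWS is text: rows parted by semicolons, each of 7 numbers parted by spaces: the finger opening in m, from 0 to 0.0854, then the shift along the tool's x, y, z in m, then the turn, a rotation vector about the tool's x, y, z in degrees. In form: gripper dx dy dz rx ry rz; .... A call has 1 to 8 rows; each row is the pose to reach, as a shift and turn from the pose commanded when the call began, along the tool's axes at that moment; what a row does not reach only later rows make up. A row lasts 1/10 s, in which the tool goes at most 50 mm and 8.59 degrees, less where a joint would pass 70% of its speed; a pose out of reach is approached as far as the arm can. A call with a gripper value outside its range is refused whole. The fingers move at their own pace and stop on an object; FORCE is the grip in N (left out, the last holds). Time passes only in rows, so rows that repeat a pose let the fingers close. It gives the time, the measured TCP pose, the force and the opening at its end, in the units of the state.
- robot.get_obs(): the state, without advancing time (a new reading comes with each control period).
- robot.get_image(name): name is "scene" or "side" or "wrist"; returns the picture (384x512x3 uint8, red, green, blue); there is no depth.
- robot.camera_params(name): a dict with "intrinsics" (3x3 intrinsics, pixels), "world_from_camera" (4x4, takes a point from camera to world coordinates); the wrist camera has in their place "hand_eye" (4x4, takes a point from camera to tool coordinates, whose origin is the TCP and whose axes are the flange's). Camera axes: x right, y up, looking along -z (the intrinsics and any distortion apply to the point x, -y, -z); pixel columns grow to the right and rows downward; lengths in mm; the calibration is good to about 2 mm. A picture is of the moment at which its call begins: read the wrist's pose just before it. camera_params takes no time and is no camera call.
- robot.close_job(): hands the job in, once; it reports no verdict.
Trained networks look in the newest picture that a camera, given by its name, has taken for a name from the list of things; names that differ only in an ending like _2 or _b are one class to them, and where a whole thing is asked for, a point or a joint stands for the part that bears it (a point fixed in the world has none). Each returns a list of dicts, best first, with "score" (0 to 1); they miss things now and then, are a little off and sometimes report something else, mostly with a low value. They report only what shows in the picture. A call takes as long as a camera call. They do not tell look-alikes from the thing itself.
- robot.search_frame(camera, thing): "at" ([x, y, z] in mm, in the coordinates of the camera as it stood for that picture, good to about 4 mm: the middle of the surface that is visible of it).
The state is a dict: "time": time; "qpos": joint angles; "qd": joint speeds; "joint_efforts": joint torques, N m; "tcp_pos": TCP position; "eef_rot": TCP orientation; "contact_force": force on the tool from outside, world axes, zero at the start; "wrist_torque": the same for the moment, N m; "finger_gap": finger opening in mm.
Only numpy, scipy, OpenCV 4.12 (cv2) and the standard library are available. Lean on these libraries where they do the work, as an engineer would, in place of code of your own. Each camera call takes 0.05 s, during which the arm holds its last target. There are 200 camera calls.

## Working session

There is one attempt and no reset: what is moved stays moved. The work goes in short steps, Python scripts to look and compute and a shell command to move; the robot and the scene stay as the last step left them, time stands still between calls to the robot, and variables do not carry over. Pictures are saved under pics/ and viewed, about 8 in all and at most 12, crops included, and the job is handed in when it is done.

```bash
mkdir -p pics
cat > h.py <<'E'
import numpy as np,cv2
from scipy.spatial.transform import Rotation as R
from workcell import robot
def obs(): return robot.get_obs()
def T():
    o=obs(); q=o["eef_rot"]; M=np.eye(4); M[:3,:3]=R.from_quat([q[1],q[2],q[3],q[0]]).as_matrix(); M[:3,3]=o["tcp_pos"]; return M
def wfc(c):
    p=robot.camera_params(c)
    return np.array(p["world_from_camera"]) if "world_from_camera" in p else T()@np.array(p["hand_eye"])
def pic(c,n):
    im=robot.get_image(c); cv2.imwrite(f"pics/{n}.png",im[:,:,::-1]); return im
def find(c,th):
    M=wfc(c); K=np.array(robot.camera_params(c)["intrinsics"])
    for d in robot.search_frame(c,th):
        a=np.array(d["at"]); u=K@[a[0],-a[1],-a[2]]; w=M@np.r_[a,1]
        print(c,th,round(d["score"],2),w[:3].round(1),(u[:2]/u[2]).round())
E
python3 - <<'E'
from h import *
a=pic("scene","a");b=pic("side","b")
cv2.imwrite("pics/ab.png",cv2.resize(np.vstack([a,b]),None,fx=.78,fy=.78)[:,:,::-1])
for c in("scene","side"):
    for t in("cap_center","bottle_mouth","rack","tub","tape","jug","printer"): find(c,t)
o=obs();print(o); print(robot.camera_params("wrist"))
E
```

```text
scene cap_center 0.98 [646.6  32.5  27.6] [267. 241.]
scene cap_center 0.78 [621.3 -70.6  21.9] [230. 240.]
scene cap_center 0.73 [442.8 132.3  33.9] [286. 183.]
scene cap_center 0.54 [516.1   7.4 168.6] [250. 176.]
scene bottle_mouth 0.6 [5.337e+02 4.000e-01 1.050e+02] [249. 196.]
scene bottle_mouth 0.17 [509.9   3.6 167.6] [248. 175.]
scene rack 0.83 [538.4 -35.6  22.4] [238. 216.]
scene tub 0.76 [510.5 -75.8  92.3] [222. 196.]
scene tape 0.62 [760.1 175.   53.9] [327. 262.]
scene tape 0.27 [507.9 -75.1  88.8] [223. 196.]
scene jug 0.67 [ 609.  -422.3  100. ] [ 99. 239.]
scene printer 0.84 [588.7 433.6 108.1] [398. 189.]
side cap_center 0.87 [625.8  49.8  32.4] [243. 209.]
side cap_center 0.74 [422.6 156.1  34.8] [271. 253.]
side cap_center 0.67 [493.   15.8 170.2] [280. 187.]
side cap_center 0.65 [617.3 -56.6  24.5] [264. 195.]
side cap_center 0.63 [367.3  -0.6  20.5] [314. 235.]
side bottle_mouth 0.8 [479.9  33.6  96.3] [280. 209.]
side bottle_mouth 0.38 [470.6 -66.6  87.7] [300. 196.]
side rack 0.83 [461.8  32.5  25.3] [284. 228.]
side tub 0.65 [472.  -66.8  90. ] [300. 196.]
si
[... 749 characters left out ...]
7346745e-05]), 'contact_force': array([ 0.15340234,  0.35801868, -0.06426155]), 'wrist_torque': array([ 0.00080277,  0.00405377, -0.03632389]), 'finger_gap': 85.55369469933623}
{'intrinsics': array([[278.21228688,   0.        , 256.43354428],
       [  0.        , 278.21228688, 184.42179388],
       [  0.        ,   0.        ,   1.        ]]), 'hand_eye': array([[ 3.16946902e-04,  9.45732502e-01,  3.24946048e-01,
         8.47500561e+01],
       [ 9.99999907e-01, -2.05046483e-04, -3.78609771e-04,
         1.35118394e+00],
       [-2.91434522e-04,  3.24946138e-01, -9.45732479e-01,
        -1.44512721e+02],
       [ 0.00000000e+00,  0.00000000e+00,  0.00000000e+00,
         1.00000000e+00]])}
```

View pics/ab.png

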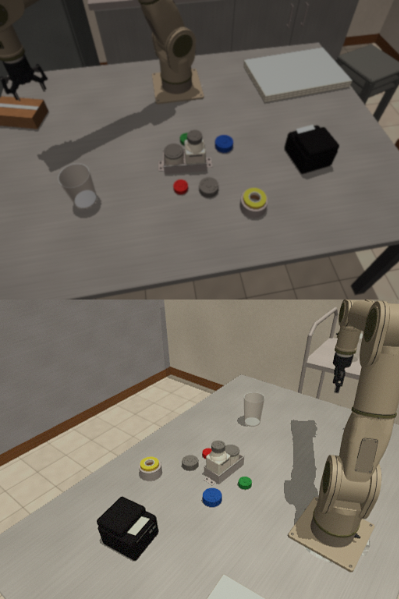

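The pictures show the bottle with its grey cap at about scene (250,176) in full-frame pixels. Other round caps:
- loose grey at (267,241)
- red at (230,240)
- blue at (286,183)
- green at about (236,178)
- tub lid at (222,196)

The grey cap on the square bottle fits the description. I'll move above it and confirm from close by.

```bash
python3 -m pendant '0.0854 0.1 -0.092 -0.09 0 0 0; 0.0854 0.15 -0.138 -0.09 0 0 0; 0.0854 0.2 -0.184 -0.09 0 0 0; 0.0854 0.24 -0.22 -0.09 0 0 0; 0.0854 0.28 -0.257 -0.09 0 0 0; 0.0854 0.32 -0.294 -0.09 0 0 0; 0.0854 0.36 -0.33 -0.09 0 0 0; 0.0854 0.4 -0.367 -0.09 0 0 0'; python3 -c "
from h import *
print(obs()['qpos'],T())"
```

```text
time: 1.6
tcp_pos: [411.5, -208.9, 314.2]
eef_rot: [0.001, 0.976, 0.216, 0.0]
contact_force: [1.7, 0.5, 0.3]
finger_gap: 85.1
[ 0.75959564 -0.04799204 -0.37139973  1.71645171 -0.01692628  1.46871223
 -0.74584747] [[ 9.07013765e-01  4.21100089e-01  8.63286069e-04  4.11496229e+02]
 [ 4.21100809e-01 -9.07013320e-01 -9.72920466e-04 -2.08899365e+02]
 [ 3.73315069e-04  1.24598272e-03 -9.99999154e-01  3.14207403e+02]
 [ 0.00000000e+00  0.00000000e+00  0.00000000e+00  1.00000000e+00]]
```

```bash
python3 -m pendant '0.0854 0.175 -0.16 -0.005 0 0 0; 0.0854 0.175 -0.16 -0.005 0 0 0; 0.0854 0.175 -0.16 -0.005 0 0 0; 0.0854 0.175 -0.16 -0.005 0 0 0; 0.0854 0.175 -0.16 -0.005 0 0 0; 0.0854 0.175 -0.16 -0.005 0 0 0; 0.0854 0.175 -0.16 -0.005 0 0 0'
python3 - <<'E'
from h import *
a=pic("wrist","w1")
cv2.imwrite("pics/w1b.png",cv2.resize(a,(768,576))[:,:,::-1])
for t in("cap_center","bottle_mouth","tub","rack"): find("wrist",t)
print(obs()["qpos"],T().round(3))
E
```

```text
time: 2.3
tcp_pos: [502.4, 8.6, 318.5]
eef_rot: [-0.0, 0.976, 0.217, -0.0]
contact_force: [0.2, -0.9, -0.8]
finger_gap: 85.3
wrist cap_center 0.91 [506.2   8.3 168.3] [256. 167.]
wrist cap_center 0.84 [438.  135.3  33.2] [164. 149.]
wrist cap_center 0.84 [613.7 -64.4  25.9] [330.  99.]
wrist cap_center 0.73 [381.1 -11.1  31.9] [235. 215.]
wrist bottle_mouth 0.92 [524.5  19.9 109.6] [253. 138.]
wrist tub 0.9 [497.9 -74.   92.7] [306. 181.]
wrist rack 0.61 [520.8  11.6  21.6] [257. 133.]
[ 0.50424119  0.06563174 -0.63298239  1.60611005  0.03951483  1.48258567
 -1.26938629] [[ 9.08000e-01  4.19000e-01  0.00000e+00  5.02216e+02]
 [ 4.19000e-01 -9.08000e-01 -1.00000e-03  6.70500e+00]
 [-0.00000e+00  1.00000e-03 -1.00000e+00  3.18645e+02]
 [ 0.00000e+00  0.00000e+00  0.00000e+00  1.00000e+00]]
```

View pics/w1b.png

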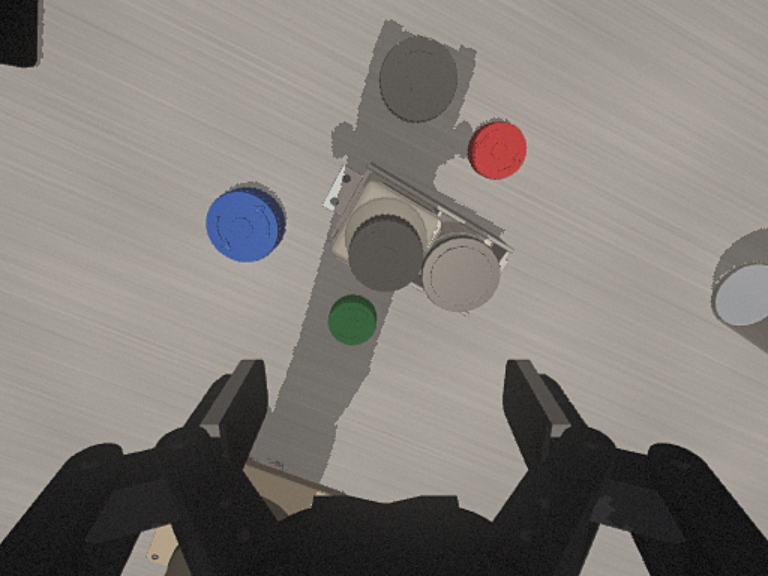

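Candidates (enlarged view pixels): grey cap on the bottle (386,253), loose grey cap on the table (418,79), blue (245,225), red (497,150), green (352,320). The one meant is grey, the smaller of the two greys, and sits on the square bottle. That is the one at (386,253). I'll confirm this with a crop.

Run:
```python
from h import *
a=cv2.imread("pics/w1.png")
c=cv2.resize(a[20:220,180:350],None,fx=3,fy=3,interpolation=cv2.INTER_CUBIC)
cv2.imwrite("pics/c1.png",np.clip(c*1.8,0,255).astype(np.uint8))
M=wfc("wrist");K=np.array(robot.camera_params("wrist")["intrinsics"])
for u,v,z in((257.5,167.5,166),(257.5,150,166),(231.5,168,166),(282,168,166),(278.5,52.5,24)):
    d=M[:3,:3]@[(u-K[0,2])/K[0,0],-(v-K[1,2])/K[1,1],-1]; p=M[:3,3]; print(u,v,(p+d*(z-p[2])/d[2]).round(1))
```

```text
257.5 167.5 [505.6   5.2 166. ]
257.5 150 [523.4  13.5 166. ]
231.5 168 [493.   31.1 166. ]
282 168 [516.4 -19.6 166. ]
278.5 52.5 [637.9  32.7  24. ]
```

View pics/c1.png

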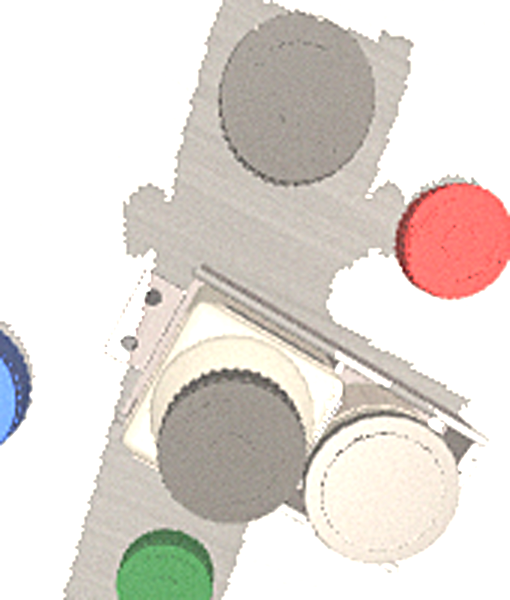

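The crop confirms it: the smaller ribbed grey cap at (232,447) is on the square bottle, and the bigger grey one at (298,100) lies loose. Next I'll descend for a close look.

```bash
python3 -m pendant '0.0854 0.001 0.002 0.04 0 0 0; 0.0854 0.001 0.002 0.08 0 0 0; 0.0854 0.001 0.002 0.11 0 0 0; 0.0854 0.001 0.002 0.115 0 0 0; 0.0854 0.001 0.002 0.115 0 0 0; 0.0854 0.001 0.002 0.115 0 0 0' 70
python3 - <<'E'
from h import *
robot.get_image("wrist") 
M0=T(); a=pic("wrist","w2")
cv2.imwrite("pics/w2b.png",np.clip(cv2.resize(a,(768,576))[:,:,::-1]*1.6,0,255).astype(np.uint8))
find("wrist","cap_center"); print(M0.round(3)); np.save("M2.npy",M0)
E
```

```text
time: 3.15
tcp_pos: [505.1, 6.4, 205.4]
eef_rot: [0.0, 0.977, 0.215, 0.001]
contact_force: [-0.1, 0.1, -0.1]
finger_gap: 85.2
wrist cap_center 0.83 [438.5 135.4  30.6] [133. 170.]
wrist cap_center 0.69 [505.2   9.3 167.6] [251. 212.]
wrist cap_center 0.63 [636.1  33.8  38.1] [285.  42.]
wrist cap_center 0.57 [612.9 -64.3  23.9] [352. 105.]
[[ 9.07000e-01  4.21000e-01  3.00000e-03  5.05164e+02]
 [ 4.21000e-01 -9.07000e-01 -0.00000e+00  6.48500e+00]
 [ 2.00000e-03  1.00000e-03 -1.00000e+00  2.05506e+02]
 [ 0.00000e+00  0.00000e+00  0.00000e+00  1.00000e+00]]
```

View pics/w2b.png

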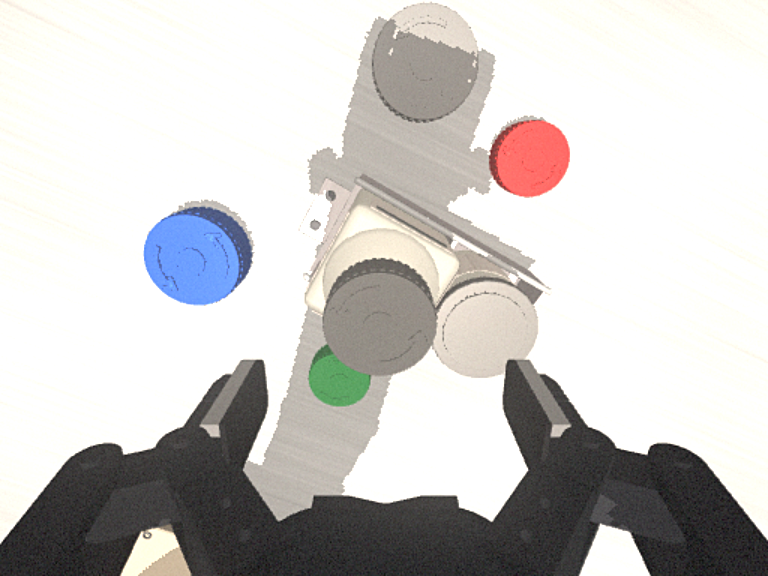

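The cap's top disc is centred at about (380,322) here, i.e. (253.3,214.7) in full-frame pixels. The fingers straddle it.

Run:
```python
from h import *
M0=np.load("M2.npy");P=robot.camera_params("wrist");M=M0@np.array(P["hand_eye"]);K=np.array(P["intrinsics"])
for u,v,z in((253.3,214.7,166),(216,214,166),(290.7,214,166),(253.3,180,166),(253.3,250,166)):
    d=M[:3,:3]@[(u-K[0,2])/K[0,0],-(v-K[1,2])/K[1,1],-1]; p=M[:3,3]; w=p+d*(z-p[2])/d[2]; print(u,v,w.round(1),"tool",(M0[:3,:3].T@(w-M0[:3,3])).round(1))
```

```text
253.3 214.7 [503.4   6.5 166. ] tool [-1.7 -0.8 39.5]
216 214 [492.5  31.3 166. ] tool [ -1.2 -27.9  39.5]
290.7 214 [515.3 -17.9 166. ] tool [-1.2 26.3 39.5]
253.3 180 [527.4  17.6 166. ] tool [24.8 -0.8 39.6]
253.3 250 [476.6  -5.8 166. ] tool [-31.2  -0.9  39.4]
```

```bash
python3 -m pendant '0.0854 -0.002 -0.001 0.03 0 0 0; 0.0854 -0.002 -0.001 0.055 0 0 0; 0.0854 -0.002 -0.001 0.07 0 0 0; 0.0854 -0.002 -0.001 0.07 0 0 0; 0.05 -0.002 -0.001 0.07 0 0 0; 0.05 -0.002 -0.001 0.07 0 0 0; 0.05 -0.002 -0.001 0.07 0 0 0; 0.05 -0.002 -0.001 0.07 0 0 0' 70; python3 -c "
from h import *
o=obs();print(o['qpos'],o['tcp_pos'],o['contact_force'],o['wrist_torque'])"
```

```text
time: 4.1
tcp_pos: [502.7, 7.1, 134.9]
eef_rot: [0.0, 0.976, 0.216, 0.001]
contact_force: [-2.4, 3.3, 6.8]
finger_gap: 54.4
[ 0.4764791   0.19848634 -0.63508263  1.87300791  0.13125045  1.10948155
 -1.34324986] [502.65017388   7.13425145 134.8839319 ] [-2.41461458  3.31106965  6.80346975] [ 0.37780808  0.33457873 -0.05312005]
```

```bash
python3 -m pendant '0.05 0 0 0.002 0 0 0; 0.05 0 0 0.004 0 0 0; 0.05 0 0 0.006 0 0 0; 0.05 0 0 0.006 0 0 0' 80; python3 -c "
from h import *
o=obs();print(o['tcp_pos'],o['contact_force'],o['wrist_torque'],o['finger_gap'])"
```

```text
time: 4.5
tcp_pos: [503.0, 7.6, 129.4]
eef_rot: [0.0, 0.976, 0.216, 0.001]
contact_force: [-3.6, 2.9, 11.3]
finger_gap: 54.1
[502.99800605   7.57059873 129.39846369] [-3.58509639  2.91191639 11.29766011] [ 0.43102175  0.61953207 -0.03144071] 54.07036785358198
```

```bash
python3 -m pendant '0.05 0 0 0.0015 0 0 0; 0.05 0 0 0.0015 0 0 0' 80
```

```text
time: 4.7
tcp_pos: [503.7, 7.7, 129.3]
eef_rot: [0.0, 0.976, 0.216, 0.002]
contact_force: [-7.4, 2.5, 24.3]
finger_gap: 54.2
```

Fully down, at the stop with 24 N. Now I'll start the turn, which is negative about tool z.

```bash
python3 -m pendant '0.05 0 0 0 0 0 -4; 0.05 0 0 0 0 0 -8; 0.05 0 0 0 0 0 -12; 0.05 0 0 0 0 0 -16; 0.05 0 0 0 0 0 -20; 0.05 0 0 0 0 0 -20' 80;  python3 -c "
from h import *
o=obs();print(o['qpos'],o['wrist_torque']); pic('wrist','w3')"
```

```text
time: 5.3
tcp_pos: [504.0, 7.6, 129.1]
eef_rot: [0.001, 0.924, 0.383, 0.002]
contact_force: [-3.0, 3.7, 20.3]
finger_gap: 54.1
[ 0.50941512  0.21297655 -0.67493859  1.87673646  0.1497133   1.09713264
 -1.0062011 ] [0.52521442 0.79259145 0.15811102]
```

```bash
python3 -m pendant '0.05 0 0 0 0 0 -6; 0.05 0 0 0 0 0 -12; 0.05 0 0 0 0 0 -18; 0.05 0 0 0 0 0 -24; 0.05 0 0 0 0 0 -30; 0.05 0 0 0 0 0 -36; 0.05 0 0 0 0 0 -42; 0.05 0 0 0 0 0 -42' 80;  python3 - <<'E'
from h import *
o=obs();print(o['qpos'],o['wrist_torque']); a=pic('wrist','w4'); b=cv2.imread('pics/w3.png')
cv2.imwrite('pics/w34.png',np.clip(1.6*np.hstack([b[100:,130:400],a[:,:,::-1][100:,130:400]]),0,255).astype(np.uint8))
E
```

```text
time: 6.15
tcp_pos: [503.6, 8.2, 129.2]
eef_rot: [0.001, 0.724, 0.69, 0.002]
contact_force: [-7.2, 4.1, 22.8]
finger_gap: 54.0
[ 0.58796475  0.22993744 -0.76575526  1.87320002  0.17812302  1.10356234
 -0.29378824] [0.94200508 1.45168786 0.07642764]
```

View pics/w34.png

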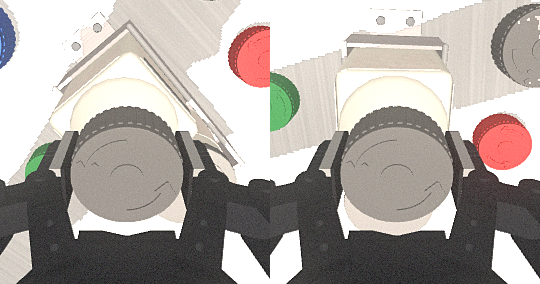

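Both halves show the cap's arrows fixed relative to the gripper while the bottle stays with the rack, so the cap has turned about 62°. Now I'll lift gently.

```bash
python3 -m pendant '0.05 0 0 -0.003 0 0 0; 0.05 0 0 -0.006 0 0 0; 0.05 0 0 -0.009 0 0 0; 0.05 0 0 -0.012 0 0 0; 0.05 0 0 -0.015 0 0 0; 0.05 0 0 -0.018 0 0 0; 0.05 0 0 -0.018 0 0 0' 80
```

```text
time: 6.9
tcp_pos: [502.0, 6.3, 144.3]
eef_rot: [0.0, 0.726, 0.688, -0.0]
contact_force: [-0.4, -0.7, 0.0]
finger_gap: 54.2
```

```bash
python3 -m pendant '0.05 0 0 -0.01 0 0 0; 0.05 0 0 -0.02 0 0 0; 0.05 0 0 -0.03 0 0 0; 0.05 0 0 -0.04 0 0 0; 0.05 0 0 -0.055 0 0 0; 0.05 0 0 -0.07 0 0 0; 0.05 0 0 -0.07 0 0 0; 0.05 0 0 -0.07 0 0 0' 80;  python3 - <<'E'
from h import *
a=pic("wrist","w5");s=pic("scene","s5")[130:260,190:340];d=pic("side","d5")[150:270,210:360]
o=obs();print(o['tcp_pos'],o['eef_rot'],o['contact_force'])
row=np.hstack([cv2.resize(s,(380,300)),cv2.resize(d,(380,300))])
cv2.imwrite('pics/f5.png',np.clip(1.5*np.vstack([row,cv2.resize(a[90:,:],(760,300))])[:,:,::-1],0,255).astype(np.uint8))
for c in("wrist","scene","side"):
    find(c,"bottle_mouth");find(c,"tub");find(c,"cap_center")
E
```

```text
time: 7.7
tcp_pos: [502.0, 6.6, 214.4]
eef_rot: [0.0, 0.726, 0.688, 0.0]
contact_force: [-0.1, -1.0, 0.0]
finger_gap: 54.1
[501.54681761   6.57694342 213.47889194] [-3.53404448e-04  7.25891370e-01  6.87809172e-01 -3.70252179e-04] [ 0.68945584  0.58024047 -0.97123761]
wrist bottle_mouth 0.79 [502.2  23.6 117.4] [255. 167.]
wrist cap_center 0.96 [432.5 138.5  33.1] [183.  44.]
wrist cap_center 0.78 [377.7  -7.1  27.7] [156. 177.]
wrist cap_center 0.69 [614.2 -59.8  25.7] [345. 206.]
wrist cap_center 0.63 [507.6  13.4 242.6] [265. 256.]
wrist cap_center 0.63 [627.5  36.2  36. ] [363. 132.]
scene bottle_mouth 0.63 [526.4   4.3 105.6] [250. 194.]
scene tub 0.87 [510.8 -76.4  89. ] [222. 197.]
scene cap_center 0.82 [649.   31.6  28.3] [267. 242.]
scene cap_center 0.77 [621.2 -65.9  20.7] [232. 240.]
scene cap_center 0.65 [446.2 135.   34.7] [287. 184.]
scene cap_center 0.46 [514.8 -10.1 242.2] [243. 158.]
side bottle_mouth 0.56 [483.4  29.6 100.8] [280. 207.]
side tub 0.73 [471.1 -67.3  83. ] [300. 197.]
side tub 0.26 [460.3  33.1  25.9] [285. 228.]
side cap_center 0.83 [624.1  48.9  33.9] [243. 208.]
side cap_center 0.72 [3.683e+02 2.000e-01 2.140e+01] [314. 235.]
side cap_center 0.59 [495.8  17.9 246.5] [279. 167.]
```

View pics/f5.png

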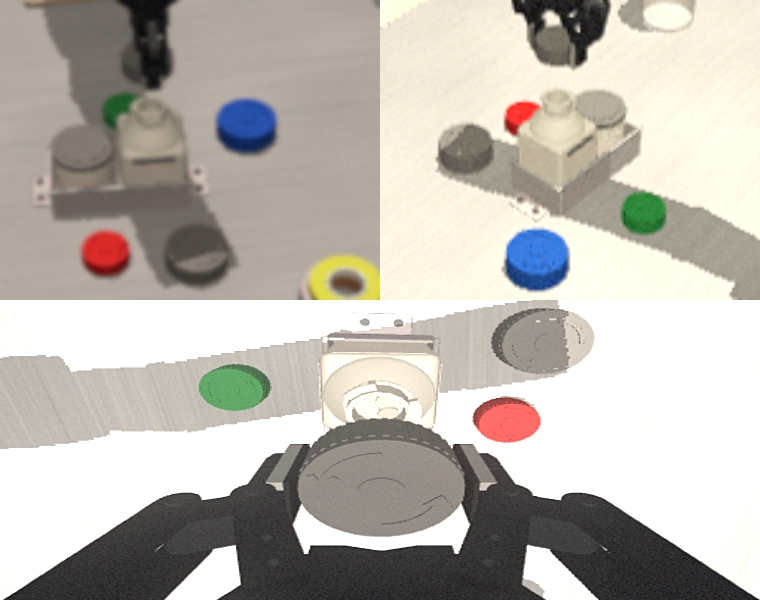

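The cap is held in the jaws and level, the neck is bare below it, and the bottle is seated with the bystanders unmoved. I'm handing in.

```bash
python3 -m pendant '0.05 0 0 0 0 0 0; 0.05 0 0 0 0 0 0; 0.05 0 0 0 0 0 0' 80; python3 -c "
from workcell import robot
print(robot.close_job())"
```

```text
time: 8.6
tcp_pos: [501.9, 6.6, 214.1]
eef_rot: [0.0, 0.726, 0.688, -0.0]
contact_force: [0.6, -0.1, -0.3]
finger_gap: 54.2
the job is handed in; nothing more can be done
None
```

The square bottle is open, and the gripper still holds its cap level above the mouth. I handed the job in at 8.6 s of the 32 s allowed.

I pressed the smaller grey cap down to its stop (readings between moves peaked at about 24 N), turned it about 62° anticlockwise while it was down, and lifted it straight off.

**Last checks:**
- **Grip:** the finger gap is steady at 54 mm and the wrist force is near 0.
- **Height:** I estimate the cap centre at about 80 mm above the rim, so its skirt is about 68 mm clear. The networks' cap-top heights (242 to 246 mm) fit this.
- **Sideways:** I put the cap about 2 mm off the neck axis, judged from the tool position. The networks' sideways readings for it scatter by up to about 20 mm, so they cannot confirm this.
- **Surroundings:** the pictures show the bare neck, the bottle seated in the rack, and the tub and loose caps near it where they were. I did not look again at the jug or printer. The arm's path kept clear of both.

No check failed. One mismatch: the gap reads 54 mm on a 56 mm cap, which I took for gripper offset or the ribs.

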